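Pack the ring-sizing till and lift it level out of its toolbox

TASK

The steel ring mandrel and the wooden-handled file that lie either side of the open punch box belong in the wooden till of the green toolbox: lay them in it, each down in its own pair of notches (seen from the till's brass-plate end: mandrel right, file left) and both with the thick butt end at the brass-plate end. Then take the till by its carrying board, lift it straight out of the toolbox and hold it still and level over the box, its underside at least 5 cm above the box rim, with both tools lying in it; finish while holding it there, do not set it down. Lay the tools, do not drop them, and leave everything else on the bench where it is.

Things in the scene. Friction and masses are not known exactly. Their poses are not given: they have to be found in the camera images.
- toolbox: green painted box, no lid, fixed to the bench, 192 (x) by 332 mm (y) outside, walls 9 mm, rim 60 mm above the bench. Origin: centre of its underside; long axis y, its +y end (brass card holder outside) towards the robot. Ledgers inside, 42 mm above the bench, carry the till
- till: lift-out wooden till, 168 (x) by 308 mm (y), 0.35 kg empty, 3 mm play in the box all round. Origin: centre of its underside (on the ledgers at the start); long axis y, brass plate at the +y end. Walls 18 mm high, flush with the box rim. Two cross bars (12 mm thick, tops 44 mm above the underside) at y = +97 and -85 mm, each with a V-notch for the mandrel (x = -56 mm) and for the file (x = +56 mm)
- till_handle (a point): point on the top edge of the till's upright carrying board (12 mm thick in x, 124 mm long in y, top 87 mm above the till's underside, bar 34 mm high over a hand hole), 20 mm towards the brass plate from the board's middle: near the balance point of the loaded till (about 0.7 kg, heavier on the mandrel's side: grip firmly, pinching across x). Axes as the till's
- mandrel_rest (a point): where the mandrel's axis at mid-length lies when it is in its notches (x = -56: the right side seen from the brass plate; y = 0, 42 mm above the till's underside). The notches are 90 degree Vs, the wider one in the +y bar. Axes as the till's
- file_rest (a point): where the middle of the file's length, on its handle's axis, should lie in the till (x = +56: the left side seen from the brass plate; y = +10, 42 mm above the till's underside). The notches are 90 degree Vs, the wider one in the +y bar. Axes as the till's
- mandrel: ring mandrel, tapered graduated steel bar, 288 mm long along its y, about 0.25 kg. The butt (+y) is a cylinder 25.6 mm thick, 80 mm long, then it tapers to 11 mm at the -y end. Lies on the bench on its taper (0.035 rad down to the thin end), thin end towards the robot. Origin: mid-length, 12.8 mm under the axis
- mandrel_butt (a point): centre of the mandrel's thick end face (+144 mm along y from mid-length, on the axis)
- mandrel_tip (a point): centre of the mandrel's thin end (-144 mm along y from mid-length, on the axis)
- mandrel_grip (a point): point on the mandrel's axis at its balance point (+35 mm along y), 24 mm thick; axes as the mandrel's
- file: half-round hand file, 219 mm long along its y axis, about 0.10 kg: wooden handle at +y (85 mm long, 15 to 20 mm thick, thickest near its end), steel blade 13 mm wide and 4 mm thick towards -y. Lies on the bench with the handle towards the robot. Origin: mid-length, under the handle (handle axis 9.8 mm above it)
- file_butt (a point): end of the file's wooden handle (+109.5 mm along y from mid-length, on the axis)
- file_tip (a point): thin end of the file's blade (-109.5 mm along y from mid-length)
- file_grip (a point): point on the axis of the file's handle near its balance point (+45 mm along y), about 16 mm thick; axes as the file's
- loupe_b: bystander: black loupe, 31 mm across, 19 mm high, on the glass-topped case (top 67 mm above the bench) between the tools
- cuff_plain: bystander: plain silver cuff, 54 x 61 x 6 mm, on the glass-topped case
- tweezers: bystander: steel tweezers, 131 mm long, on the glass-topped case
- pliers_b: bystander: flat nose pliers with blue and cream grips, 166 mm long, flat on the bench, front right

How it is judged:
On the way, in this order (a step that is already met when the one before it is completed fails the run):
1. both tools lie in their notches, butt ends at the brass-plate end, let go, the till still resting in the box (x of mandrel_butt in the frame of till between -0.066 and -0.046 m and z of mandrel_butt in the frame of till between 0.032 and 0.052 m and x of mandrel_tip in the frame of till between -0.066 and -0.046 m and z of mandrel_tip in the frame of till between 0.032 and 0.052 m and x of file_butt in the frame of till between 0.046 and 0.066 m and z of file_butt in the frame of till between 0.028 and 0.052 m and x of file_tip in the frame of till between 0.046 and 0.066 m and z of file_tip in the frame of till between 0.028 and 0.052 m and y of mandrel_butt in the frame of till between 0.119 and 0.169 m and y of file_butt in the frame of till between 0.1 and 0.145 m and contact force between each of mandrel, file and the fingers below 0.3 N and z of till in the frame of toolbox below 0.05 m), for 0.2 s.
2. the till is lifted clear of the box in the fingers, level, with both tools lying in it (contact force between till and the fingers above 2 N and contact force between till and toolbox below 0.1 N and x of mandrel_butt in the frame of till between -0.066 and -0.046 m and z of mandrel_butt in the frame of till between 0.032 and 0.052 m and x of mandrel_tip in the frame of till between -0.066 and -0.046 m and z of mandrel_tip in the frame of till between 0.032 and 0.052 m and x of file_butt in the frame of till between 0.046 and 0.066 m and z of file_butt in the frame of till between 0.028 and 0.052 m and x of file_tip in the frame of till between 0.046 and 0.066 m and z of file_tip in the frame of till between 0.028 and 0.052 m and y of mandrel_butt in the frame of till between 0.119 and 0.169 m and y of file_butt in the frame of till between 0.1 and 0.145 m and angle between till's own z axis and vertical below 0.1 rad and z of till in the frame of toolbox above 0.085 m), for 0.2 s.
At the end, for the whole second after the job is handed in: The till hangs from the fingers alone over its box, underside 48 mm or more above the rim, within 12 cm sideways, level within 0.1 rad, still (20 mm/s). Both tools lie in their own notches, axes within 10 mm, butts at the brass end (mandrel 119-169, file 100-145 mm from the middle), untouched (contact force between till and the fingers above 2 N and contact force between till and toolbox below 0.1 N and x of mandrel_butt in the frame of till between -0.066 and -0.046 m and z of mandrel_butt in the frame of till between 0.032 and 0.052 m and x of mandrel_tip in the frame of till between -0.066 and -0.046 m and z of mandrel_tip in the frame of till between 0.032 and 0.052 m and x of file_butt in the frame of till between 0.046 and 0.066 m and z of file_butt in the frame of till between 0.028 and 0.052 m and x of file_tip in the frame of till between 0.046 and 0.066 m and z of file_tip in the frame of till between 0.028 and 0.052 m and y of mandrel_butt in the frame of till between 0.119 and 0.169 m and y of file_butt in the frame of till between 0.1 and 0.145 m and contact force between each of mandrel, file and the fingers below 0.3 N and angle between till's own z axis and vertical below 0.1 rad and z of till in the frame of toolbox above 0.108 m and horizontal distance between till and toolbox below 0.12 m and linear speed of till below 0.02 m/s and angular speed of till below 0.08 rad/s); the arm keeps its last pose, push and grip.
It fails at once if a bystander (loupe, cuff, tweezers or pliers) is pushed more than 3 cm from its place (distance of any of loupe_b, cuff_plain, tweezers, pliers_b from where it was at the start of the episode above 0.03 m).
It fails at once if the mandrel is let go in the air, more than 3 cm above its notches (dropped instead of laid) (height (world z) of mandrel above 0.101 m and contact force between mandrel and the fingers below 0.02 N and z of till in the frame of toolbox below 0.05 m).
It fails at once if the file is let go in the air, more than 3 cm above its notches (dropped instead of laid) (height (world z) of file above 0.104 m and contact force between file and the fingers below 0.02 N and z of till in the frame of toolbox below 0.05 m).
It fails at once if the till is tipped by more than 17 degrees (angle between till's own z axis and vertical above 0.3 rad).
It also fails if it takes over 70 s, if anything falls off the work surface, if the arm or the gripper's body presses on something with over 40 N, if the wrist force passes 120 N, or if a joint passes its speed limit or range.

ROBOT

A 6-joint arm with a two-finger parallel gripper is mounted at the origin on a cart in front of the work surface, level with it; the furniture and walls round the work are solid. World frame = base frame: x ahead of the robot, y to its left, z up, the work surface at z = 0. Lengths are in m, angles in rad, forces in N, time in s.
With the tool pointing down it reaches from about 0.275 to 0.75 m from the base axis. Payload 10.2 kg.
Tool frame: the origin (TCP) lies on the centre line of the jaws, within the pads' length; the fingertips stand 17 mm ahead of it and the grasp point (between the pads) lies 2 mm behind it; z points along the fingers, y is the line along which they close (so a half turn about z gives the same grasp; the last joint's range is limited). The gripper opens to 88 mm and grips with 3 to 60 N. Pads are 18 mm wide; open, the fingers measure 123 mm over their backs; the gripper's body (75 mm by 187 mm) begins 45 mm behind the grasp point.
Start: joints at [0.994, 0.313, 1.498, -0, 1.331, -0.223], TCP at [0.182, 0.492, 0.256] pointing down, gripper open.
Joint ranges: [-2.94, 2.94], [-0.97, 2.17], [0.19, 2.56], [-1.23, 4.37], [0.02, 3.11], [-2.88, 2.88]. Speed limits (rad/s): [2.39, 2.39, 3.01, 3.14, 3.14, 3.14].

INTERFACE

Orientations are given as a unit quaternion [x, y, z, w].
In Python, from rig import monitor, imaging, workorder gives the robot as it stands.
- The arm moves only by the tool move_arm, never from a script. Its argument "deltas" is a list that holds one entry, the list of rows, each a list of 5 numbers: the opening, from -1 (shut) to 1 (fully open), then the shift along the tool's x, y, z in m, then the turn about the tool's z in degrees. A call has 1 to 20 rows; each row shifts and turns the commanded pose from where the row before left it, along the tool's axes as they then stand; what a row does not reach is not made up. A row lasts 1/12 s, in which the tool goes at most 41.7 mm and 7.16 degrees, less where a joint would pass 70% of its speed; a pose out of reach is approached as far as the arm can. A call is refused whole if a number of a shift passes 0.0417 or a number of a turn 7.16, either way. A call with a gripper value outside its range is refused whole. The fingers move at their own pace and stop on an object; the grip force is fixed at half the most. Time passes only in rows, so rows that do not move let the fingers close. It gives the time, the measured TCP pose, the force, the opening and the grip force at its end, in the units of the state.
- monitor.read_state(): the state, without advancing time (a new reading comes with each control period).
- imaging.read_camera(name): name is "side" or "top" or "wrist"; returns the picture (420x560x3 uint8, blue, green, red); there is no depth.
- imaging.camera_info(name): a dict with "K" (3x3 intrinsics, pixels), "xyz" and "attitude" of the camera in the world; the wrist camera has in their place "T_tool_cam" (4x4, takes a point from camera to tool coordinates, whose origin is the TCP and whose axes are the flange's). Camera axes: x right, y down, z forward; pixel columns grow to the right and rows downward; lengths in m; the calibration is good to about 2 mm. A picture is of the moment at which its call begins: read the wrist's pose just before it. camera_info takes no time and is no camera call.
- workorder.finish_job(): hands the job in; it is judged then, once.
The state is a dict: "t": time; "qpos": joint angles; "qd": joint speeds; "joint_efforts": joint torques, N m; "position": TCP position; "tool_rot": TCP orientation; "force": force on the tool from outside, world axes, zero at the start; "torque": the same for the moment, N m; "finger_gap": finger opening in m; "gripper_force": force on a finger pad.
Only numpy, scipy, OpenCV 4.12 (cv2) and the standard library are available. Lean on these libraries where they do the work, as an engineer would, in place of code of your own. Each camera call takes 0.05 s, during which the arm holds its last target. There are 200 camera calls.

## Working session

There is one attempt and no reset: what is moved stays moved. The work goes in short steps, Python scripts to look and compute and a tool call to move; the robot and the scene stay as the last step left them, time stands still between calls to the robot, and variables do not carry over. Pictures are saved under pics/ and viewed, at most 10 in all, crops included, and the job is handed in when it is done.

Besides the shell and the picture viewer there is one more tool, called after "Request:" as name(argument=value, ...), one argument or row to a line, values as JSON. move_arm: Moves the arm, as the interface text tells. Its arguments: {"type":"object","properties":{"deltas":{"type":"array","items":{"type":"array","items":{"type":"array","items":{"type":"number"}}}}},"required":["deltas"]}

```bash
ls; mkdir -p pics
python3 - <<'E'
from rig import monitor, imaging
import cv2
print(monitor.read_state())
for n in ["top","side","wrist"]:
    print(n,imaging.camera_info(n)); cv2.imwrite(f"pics/{n}0.png",imaging.read_camera(n))
E
```

```text
pics
{'t': 0.0, 'qpos': array([ 9.93586818e-01,  3.13412929e-01,  1.49841230e+00, -3.71370623e-07,
        1.33098275e+00, -2.23392121e-01]), 'qd': array([ 8.48544065e-04,  8.05805925e-05,  9.55591167e-04, -2.86634141e-05,
       -1.59913512e-03, -3.75674625e-04]), 'joint_efforts': array([-1.17494048e-03, -4.02209938e+01, -2.52266425e+01,  6.93908427e-02,
        3.53025156e-02, -9.77172476e-05]), 'position': array([0.18178971, 0.49229193, 0.25518935]), 'tool_rot': array([ 1.75987285e-01,  9.84392252e-01, -5.59693963e-04, -2.36637472e-04]), 'force': array([-0.71371132, -0.06197024, -0.17418572]), 'torque': array([-0.04071633, -0.01513622, -0.05279784]), 'gripper_force': 0.0, 'finger_gap': 0.08808274408446577}
top {'K': array([[397.7946841 ,   0.        , 279.33466563],
       [  0.        , 397.7946841 , 213.47098453],
       [  0.        ,   0.        ,   1.        ]]), 'xyz': array([ 0.29223384, -0.12205342,  1.26977354]), 'attitude': array([ 0.70413579, -0.70391663,  0.06693979, -0.06490935])}
side {'K': array([[521.97315933,   0.        , 285.25588772],
       [  0.        , 521.97315933, 209.34368902],
       [  0.        ,   0.        ,   1.        ]]), 'xyz': array([ 0.04602113, -1.31675594,  0.80600209]), 'attitude': array([ 0.84720418, -0.15616265,  0.10642602, -0.4965197 ])}
wrist {'K': array([[324.34748232,   0.        , 279.67948563],
       [  0.        , 324.34748232, 210.05766655],
       [  0.        ,   0.        ,   1.        ]]), 'T_tool_cam': array([[-4.44919627e-04, -9.50134766e-01, -3.11839266e-01,
         8.12871503e-02],
       [ 9.99999773e-01, -5.80247175e-04,  3.41180536e-04,
         1.44152440e-04],
       [-5.05111343e-04, -3.11839044e-01,  9.50134809e-01,
        -1.29461892e-01],
       [ 0.00000000e+00,  0.00000000e+00,  0.00000000e+00,
         1.00000000e+00]])}
```

View pics/top0.png

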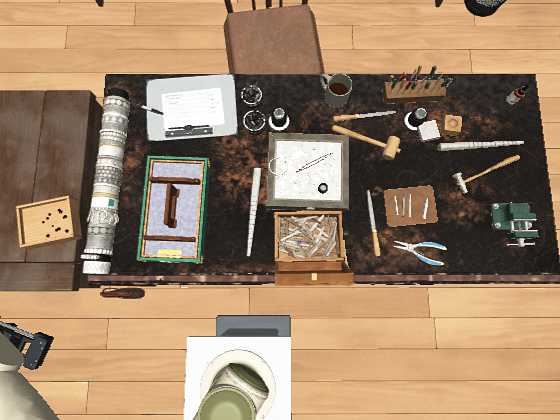

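View pics/side0.png

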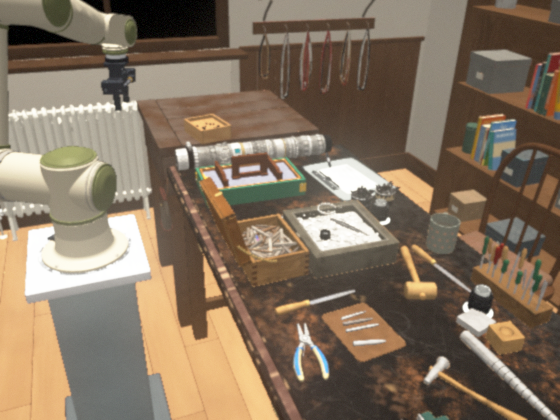

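The top view shows the green box at about (178,209) px, brass plate down at (170,252). The mandrel is upright at (254,212), thin end down, and the file is at (374,222), handle down. The glass case and punch box lie between them, and the side view agrees.

```bash
cat > h.py <<'E'
import numpy as np, cv2
from scipy.spatial.transform import Rotation as R
from rig import monitor, imaging
def cam(n, st=None):
    i=imaging.camera_info(n)
    if n=="wrist":
        T=np.eye(4); T[:3,:3]=R.from_quat(st["tool_rot"]).as_matrix(); T[:3,3]=st["position"]
        M=T@i["T_tool_cam"]; return i["K"],M[:3,:3],M[:3,3]
    return i["K"],R.from_quat(i["attitude"]).as_matrix(),i["xyz"]
def onplane(c,uv,z):
    K,Rm,o=c; uv=np.atleast_2d(np.asarray(uv,float))
    d=np.c_[uv,np.ones(len(uv))]@np.linalg.inv(K).T@Rm.T
    return o+d*((z-o[2])/d[:,2])[:,None]
def proj(c,P):
    K,Rm,o=c; q=(np.atleast_2d(P)-o)@Rm@K.T; return q[:,:2]/q[:,2:]
def yaw(st): # world direction of tool x and y
    m=R.from_quat(st["tool_rot"]).as_matrix(); return np.degrees(np.arctan2(m[1,0],m[0,0])),np.degrees(np.arctan2(m[1,1],m[0,1]))
def shot(n,name):
    st=monitor.read_state(); im=imaging.read_camera(n); cv2.imwrite(f"pics/{name}.png",im); return im,cam(n,st),st
def ends(mask):
    "fit axis of the largest blob: two extreme points on its axis"
    cs,_=cv2.findContours(mask,cv2.RETR_EXTERNAL,cv2.CHAIN_APPROX_NONE); c=max(cs,key=cv2.contourArea)
    m=np.zeros_like(mask); cv2.drawContours(m,[c],-1,1,-1); p=np.argwhere(m)[:,::-1].astype(float)
    o=p.mean(0); v=np.linalg.svd(p-o,full_matrices=False)[2][0]; v*=np.sign(v[1]); t=(p-o)@v
    return o+v*(t.min()-.5),o+v*(t.max()+.5),cv2.minAreaRect(c)
E
python3 - <<'E'
from h import *
im=cv2.imread("pics/top0.png"); c=cam("top")
hsv=cv2.cvtColor(im,cv2.COLOR_BGR2HSV)
def roi(m,x0,x1,y0,y1):
    r=np.zeros_like(m); r[y0:y1,x0:x1]=m[y0:y1,x0:x1]; return r
g=roi(((hsv[...,0]>50)&(hsv[...,0]<90)&(hsv[...,1]>120)).astype(np.uint8),130,225,140,275)
p=np.argwhere(g)[:,::-1].astype(np.float32); rect=cv2.minAreaRect(p); b=cv2.boxPoints(rect)
W=onplane(c,b,.06); print("box",b,W,W.mean(0),[np.linalg.norm(W[i]-W[i-1]) for i in range(4)])
m=roi((im.min(2)>110).astype(np.uint8),238,265,160,262); a=ends(m); W=onplane(c,a[:2],.011); print("mandrel",a,W,np.linalg.norm(W[0]-W[1]))
m=roi((im.max(2)>110).astype(np.uint8),355,384,180,262); a=ends(m); W=onplane(c,a[:2],.008); print("file",a,W,np.linalg.norm(W[0]-W[1]))
cv2.imwrite("pics/c.png",cv2.resize(im[140:290,130:400],None,fx=2.9,fy=2.9,interpolation=cv2.INTER_CUBIC))
E
```

```text
box [[138.97029 259.29706]
 [149.38612 155.13863]
 [210.37624 161.23761]
 [199.9604  265.39606]] [[0.37943096 0.29920328 0.06      ]
 [0.70934435 0.28771712 0.06      ]
 [0.68929629 0.09321289 0.06      ]
 [0.36113888 0.11407155 0.06      ]] [0.53480262 0.19855121 0.06      ] [np.float64(0.18603321897366332), np.float64(0.33011327757038283), np.float64(0.1955347051604234), np.float64(0.3288196692592871)]
mandrel (array([257.26604131, 167.21154029]), array([248.02717645, 255.61007745]), ((252.7574462890625, 211.4257354736328), (7.164267539978027, 87.86178588867188), 5.710593223571777)) [[ 0.68500763 -0.05301851  0.011     ]
 [ 0.39463974 -0.02686278  0.011     ]] 0.29154353731051996
file (array([367.51603935, 189.57266672]), array([378.42416929, 256.10925192]), ((375.6950988769531, 222.52828979492188), (66.48173522949219, 10.827025413513184), 82.7249984741211)) [[ 0.61026115 -0.41379749  0.008     ]
 [ 0.39342077 -0.4394365   0.008     ]] 0.21835088071487208
```

View pics/c.png

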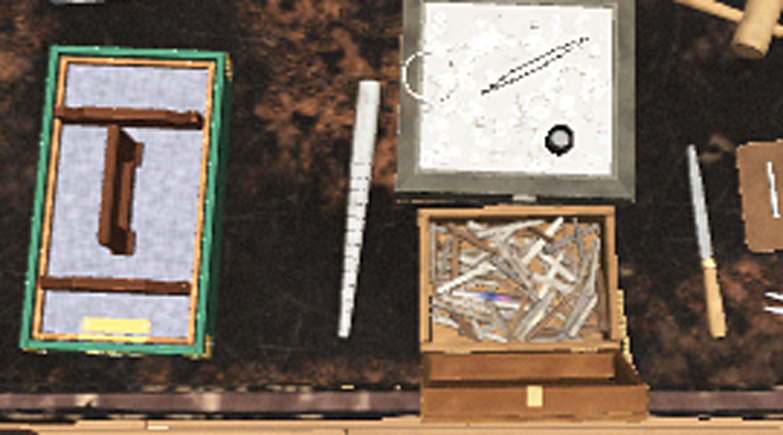

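The crop confirms the layout. In the same order of bodies, the till's board and bars are in the box, and the case's left edge sits about 15 px right of the mandrel. The gripper body is wide, so I'll check clearances.

Run:
```python
from h import *
c=cam("top"); s=2.9
def o(x,y): return [130+x/s-.3,140+y/s-.3]
for n,x,y,z in [("case NL corner",396,193,.067),("case NL bottom?",399,200,0),("case NR",634,198,.067),("case left far",403,2,.067),("punch far-left",418,210,.05),("punch near-left",422,350,.05),("lid near-left",422,415,.0),("lid nl",422,390,.05),("cuff left",405,75,.07),("loupe",558,138,.08),
 ("board far top",112,125,.129),("board near top",103,245,.129),("bar far L",58,108,.086),("bar far R",203,118,.086),("bar near L",43,282,.086),("bar near R",190,288,.086),
 ("box tl",51,47,.06),("box bl",22,348,.06),("box tr",224,52,.06),("box br",204,352,.06),("box br inner edge",200,352,.06)]:
    print(n,onplane(c,o(x,y),z)[0].round(3))
im=cv2.imread("pics/side0.png")
cv2.imwrite("pics/s.png",cv2.resize(im[120:290,180:400],None,fx=3.5,fy=3.5,interpolation=cv2.INTER_CUBIC))
```

```text
case NL corner [ 0.542 -0.085  0.067]
case NL bottom? [ 0.548 -0.086  0.   ]
case NR [ 0.537 -0.338  0.067]
case left far [ 0.757 -0.091  0.067]
punch far-left [ 0.527 -0.108  0.05 ]
punch near-left [ 0.377 -0.113  0.05 ]
lid near-left [ 0.31  -0.113  0.   ]
lid nl [ 0.335 -0.113  0.05 ]
cuff left [ 0.672 -0.094  0.07 ]
loupe [ 0.599 -0.257  0.08 ]
board far top [0.6   0.203 0.129]
board near top [0.476 0.206 0.129]
bar far L [0.63  0.274 0.086]
bar far R [0.619 0.119 0.086]
bar near L [0.444 0.278 0.086]
bar near R [0.438 0.126 0.086]
box tl [0.707 0.294 0.06 ]
box bl [0.378 0.304 0.06 ]
box tr [0.701 0.105 0.06 ]
box br [0.374 0.114 0.06 ]
box br inner edge [0.374 0.118 0.06 ]
```

View pics/s.png

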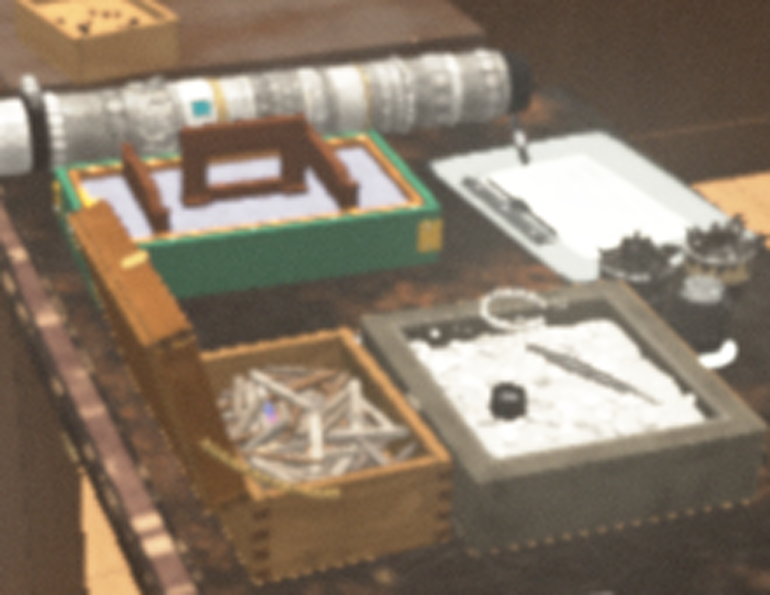

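The side crop shows the punch box lower than the case, with its lid standing up at the near side. The case edge is 4 cm from the mandrel, so I'll use a partial opening. First I'll turn to φ≈85° and hover over the toolbox to look.

Request:
move_arm(
  deltas=[
    [[-0.09,0,0,0,-5],[-0.09,0,0,0,-5],[-0.09,0,0,0,-5],[-0.09,-0.0294,-0.024,0,0],[-0.09,-0.0294,-0.024,0,0],[-0.09,-0.0294,-0.024,0,0],[-0.09,-0.0294,-0.024,0,0],[-0.09,-0.0294,-0.024,0,0],[-0.09,-0.0294,-0.024,0,0],[-0.09,-0.0294,-0.024,0,0],[-0.09,-0.0294,-0.024,0,0],[-0.09,-0.0294,-0.024,0,0],[-0.09,-0.0294,-0.024,0,0],[-0.09,-0.0294,-0.024,0,0],[-0.09,0,0,0,0],[-0.09,0,0,0,0]],
  ],
)

```text
t: 1.48
position: [0.4803, 0.1988, 0.2552]
tool_rot: [0.047, 0.999, -0.0, -0.001]
force: [-0.9, -0.2, -0.5]
finger_gap: 0.0403
gripper_force: 0.0
```

Run:
```python
from h import *
im,c,st=shot("wrist","w1"); np.savez("pics/w1.npz",K=c[0],R=c[1],o=c[2])
print(st["t"],st["position"],yaw(st),st["finger_gap"])
cv2.imwrite("pics/w1b.png",cv2.resize(im,(800,600),interpolation=cv2.INTER_CUBIC))
```

```text
1.4833 [0.48030899 0.19877601 0.25517043] (np.float64(174.5657428319522), np.float64(84.56575256968542)) 0.04030554972566775
```

View pics/w1b.png

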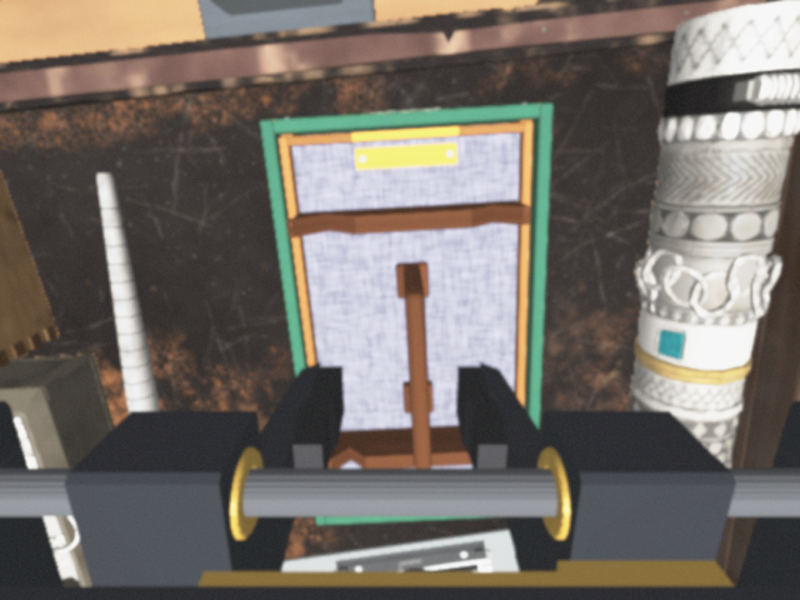

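The wrist view (800-wide) shows the box rim near corners at about (262,121) and (552,103), the brass plate at (407,155), and the board's near top end at (412,264). The mandrel is at left, running from (105,175) to (145,410). Now I'll fit the lines.

Run:
```python
from h import *
z=np.load("pics/w1.npz"); c=(z["K"],z["R"],z["o"]); im=cv2.imread("pics/w1.png"); h=cv2.cvtColor(im,cv2.COLOR_BGR2HSV)
g=((h[...,0]>60)&(h[...,0]<90)&(h[...,1]>100))
L,Rr,T=[],[],[]
for r in range(95,245,5):
    x=np.where(g[r,175:400])[0]+175; L.append([x[0]-.5,r]); Rr.append([x[-1]+.5,r])
for x in range(195,380,5):
    y=np.where(g[:130,x])[0]; T.append([x,y[0]-.5])
def line(p,zz):
    W=onplane(c,p,zz)[:,:2]; v=cv2.fitLine(W.astype(np.float32),cv2.DIST_HUBER,0,.001,.001).ravel(); return v[2:],v[:2]
ls=[line(p,.06) for p in (L,Rr,T)]
def inter(a,b): 
    t=np.linalg.solve(np.c_[a[1],-b[1]],b[0]-a[0]); return a[0]+a[1]*t[0]
cl,cr=inter(ls[0],ls[2]),inter(ls[1],ls[2]); print("corners",cl,cr,np.linalg.norm(cl-cr))
for l in ls: print("dir deg",np.degrees(np.arctan2(l[1][1],l[1][0])))
s=1.4286
def P(x,y,zz): return onplane(c,[x/s-.15,y/s-.15],zz)[0].round(4)
for n,x,y,zz in [("board near L",398,265,.129),("board near R",428,264,.129),("board far",422,466,.129),("bar near L",290,219,.086),("bar near R",530,210,.086),("plate L",354,158,.06),("plate R",458,152,.06)]: print(n,P(x,y,zz))
m=(im.min(2)>120).astype(np.uint8); m[:, :62]=0; m[:,112:]=0; m[:115]=0; m[285:]=0
a=ends(m); print(a); print(onplane(c,a[:2],.008))
```

```text
corners [0.37404168 0.11741182] [0.38114512 0.30731672] 0.19003771
dir deg -2.2608366
dir deg -2.2041955
dir deg 87.857834
board near L [0.4618 0.1998 0.129 ]
board near R [0.4629 0.2167 0.129 ]
board far [0.5984 0.2024 0.129 ]
bar near L [0.4356 0.1326 0.086 ]
bar near R [0.4445 0.2859 0.086 ]
plate L [0.4026 0.1757 0.06  ]
plate R [0.4054 0.2452 0.06  ]
(array([ 71.20225865, 119.95964665]), array([ 98.86755327, 286.02826067]), ((82.86767578125, 203.5081329345703), (167.65335083007812, 20.606224060058594), 78.88695526123047))
[[ 0.39434365 -0.02732993  0.008     ]
 [ 0.60479444 -0.05321805  0.008     ]]
```

Request:
move_arm(
  deltas=[
    [[-0.09,-0.0061,-0.0341,0,0],[-0.09,-0.0061,-0.0341,0,0],[-0.09,-0.0061,-0.0341,0,0],[-0.09,-0.0061,-0.0341,0,0],[-0.09,-0.0061,-0.0341,0,0],[-0.09,-0.0061,-0.0341,0,0],[-0.09,-0.0061,-0.0341,0,0],[-0.09,0,0,0,0],[-0.09,0,0,0,0]],
  ],
)

```text
t: 2.28
position: [0.5, -0.0415, 0.2557]
tool_rot: [0.046, 0.999, 0.0, -0.0]
force: [-0.5, 0.6, 0.4]
finger_gap: 0.04
gripper_force: 0.0
```

Run:
```python
from h import *
im,c,st=shot("wrist","w2"); np.savez("pics/w2.npz",K=c[0],R=c[1],o=c[2])
print(st["t"],st["position"],yaw(st),st["finger_gap"])
cv2.imwrite("pics/w2b.png",cv2.resize(im,(800,600),interpolation=cv2.INTER_CUBIC))
# mandrel: bright run nearest its predicted axis, row by row
for r in range(90,330,12):
    x=np.where(im[r,180:400].min(1)>120)[0]+180
    if len(x):
        g=np.split(x,np.where(np.diff(x)>2)[0]+1); g=max(g,key=len); print(r,g[0],g[-1],onplane(c,[[(g[0]+g[-1])/2,r]],.01)[0].round(4))
```

```text
2.2833 [ 0.49997065 -0.04151719  0.25569221] (np.float64(174.67488071342024), np.float64(84.67487505213116)) 0.03995443145945526
90 278 288 [ 0.4055 -0.0287  0.01  ]
102 278 289 [ 0.4178 -0.0292  0.01  ]
114 180 193 [ 0.4204 -0.1375  0.01  ]
126 180 194 [ 0.4332 -0.1393  0.01  ]
138 276 289 [ 0.4563 -0.0338  0.01  ]
150 276 290 [ 0.4698 -0.0345  0.01  ]
162 180 195 [ 0.4732 -0.1461  0.01  ]
174 181 198 [ 0.4874 -0.1463  0.01  ]
186 275 290 [ 0.512  -0.0389  0.01  ]
198 190 209 [ 0.5175 -0.1396  0.01  ]
210 274 290 [ 0.5419 -0.0422  0.01  ]
222 274 291 [ 0.5574 -0.043   0.01  ]
234 273 291 [ 0.5733 -0.0451  0.01  ]
246 190 243 [ 0.5818 -0.1289  0.01  ]
258 180 211 [ 0.5959 -0.1583  0.01  ]
270 180 203 [ 0.6124 -0.1664  0.01  ]
282 272 291 [ 0.6409 -0.0519  0.01  ]
294 272 291 [ 0.6589 -0.0536  0.01  ]
306 272 291 [ 0.6775 -0.0553  0.01  ]
318 232 249 [ 0.6912 -0.1128  0.01  ]
```

View pics/w2b.png

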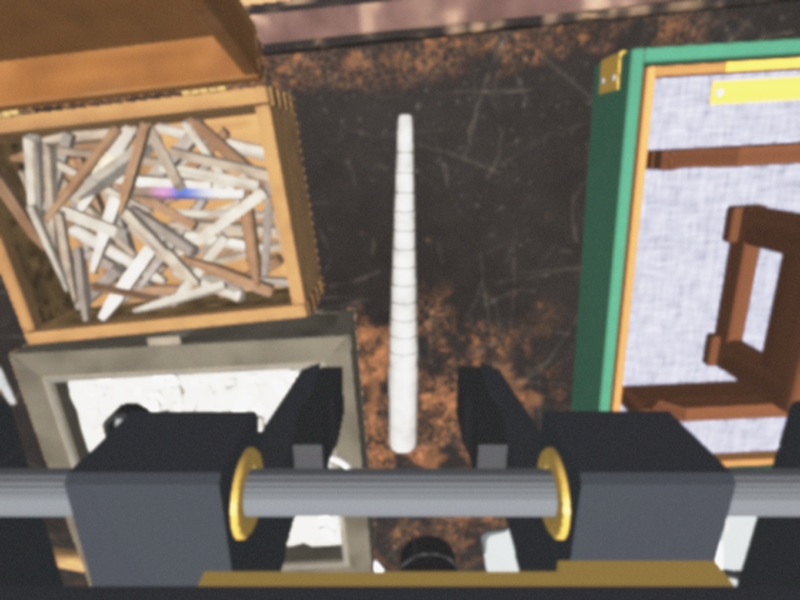

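The mandrel shows clearly: tip at (405,115), butt at (402,452), and the case edge about 40 px left of it. The axis runs at -5.6° with the grip point at (0.574,-0.045). I'll approach, biased 2 mm away from the case.

Request:
move_arm(
  deltas=[
    [[-0.18,-0.0369,0.0028,0,0.3],[-0.18,-0.0369,0.0028,0,0],[-0.18,0,0,0.04,0],[-0.18,0,0,0.04,0],[-0.18,0,0,0.04,0],[-0.18,0,0,0.03,0],[-0.18,0,0,0.03,0],[-0.18,0,0,0.02,0],[-0.18,0,0,0.015,0],[-0.18,0,0,0.005,0],[-0.18,0,0,0,0],[-0.18,0,0,0,0]],
  ],
)

```text
t: 3.33
position: [0.5747, -0.042, 0.0366]
tool_rot: [0.048, 0.999, -0.0, 0.001]
force: [-0.3, -0.1, 0.7]
finger_gap: 0.0362
gripper_force: 0.0
```

Request:
move_arm(
  deltas=[
    [[-0.18,0,0,0.007,0],[-0.18,0,0,0.0055,0],[-0.18,0,0,0,0],[-0.18,0,0,0,0],[-0.3,0,0,0,0],[-0.45,0,0,0,0],[-1,0,0,0,0],[-1,0,0,0,0],[-1,0,0,0,0],[-1,0,0,0,0],[-1,0,0,0,0]],
  ],
)

```text
t: 4.25
position: [0.5751, -0.0439, 0.0242]
tool_rot: [0.049, 0.999, -0.001, 0.001]
force: [-0.6, -3.9, 6.4]
finger_gap: 0.022
gripper_force: 30.0
```

Request:
move_arm(
  deltas=[
    [[-1,0,0,-0.01,0],[-1,0,0,-0.02,0],[-1,0,0,-0.03,0],[-1,0,0,-0.03,0],[-1,0,0,-0.03,0],[-1,0,0,-0.03,0],[-1,0,0,-0.03,0],[-1,0,0,0,0],[-1,0,0,0,0],[-1,0,0,0,0]],
  ],
)

```text
t: 5.08
position: [0.5736, -0.0428, 0.202]
tool_rot: [0.049, 0.999, 0.0, -0.001]
force: [-0.1, 0.4, -2.6]
finger_gap: 0.0221
gripper_force: 30.0
```

Run:
```python
from h import *
im,c,st=shot("wrist","w3")
print(st["t"],st["position"],yaw(st),st["finger_gap"],st["force"],st["torque"])
a,b=im,shot("side","s3")[0]
cv2.imwrite("pics/w3b.png",np.hstack([cv2.resize(a,(400,300)),cv2.resize(b[20:270,150:430],(400,357))[:300]]))
```

```text
5.0833 [ 0.57356833 -0.04280221  0.20197705] (np.float64(174.43390483885244), np.float64(84.43382884291555)) 0.02213898279961702 [-0.06140384  0.40250569 -2.60188123] [ 0.02526997 -0.00845498 -0.06558262]
```

View pics/w3b.png

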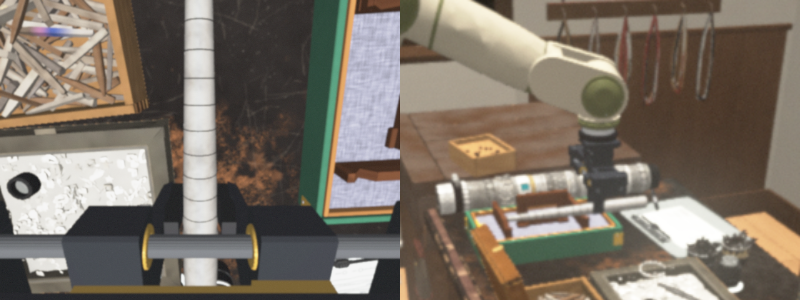

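The mandrel is lifted, lies along the pads and weighs 2.6 N. Next I'll turn it half round.

Request:
move_arm(
  deltas=[
    [[-1,0,0,0,4],[-1,0,0,0,7.1],[-1,0,0,0,7.1],[-1,0,0,0,7.1],[-1,0,0,0,7.1],[-1,0,0,0,7.1],[-1,0,0,0,7.1],[-1,0,0,0,7.1],[-1,0,0,0,7.1],[-1,0,0,0,7.1],[-1,0,0,0,7.1],[-1,0,0,0,7.1],[-1,0,0,0,7.1],[-1,0,0,0,7.1],[-1,0,0,0,7.1],[-1,0,0,0,7.1],[-1,0,0,0,7.1],[-1,0,0,0,7.1],[-1,0,0,0,7.1],[-1,0,0,0,7.1]],
  ],
)

```text
t: 6.85
position: [0.5738, -0.043, 0.2017]
tool_rot: [0.953, 0.302, -0.001, -0.001]
force: [0.0, -0.2, -2.9]
finger_gap: 0.0222
gripper_force: 30.0
```

Request:
move_arm(
  deltas=[
    [[-1,0,0,0,7.1],[-1,0,0,0,7.1],[-1,0,0,0,7.1],[-1,0,0,0,7.1],[-1,0,0,0,5.7],[-1,0,0,0,3.6],[-1,-0.0095,-0.024,0,0],[-1,-0.0126,-0.0318,0,0],[-1,-0.0126,-0.0318,0,0],[-1,-0.0126,-0.0318,0,0],[-1,-0.0126,-0.0318,0,0],[-1,-0.0095,-0.024,0,0],[-1,-0.006,-0.0157,0,0],[-1,0,0,0,0],[-1,0,0,0,0],[-1,0,0,0,0]],
  ],
)

```text
t: 8.18
position: [0.5062, 0.1498, 0.2026]
tool_rot: [1.0, -0.019, -0.001, 0.0]
force: [0.2, -0.2, -2.6]
finger_gap: 0.0225
gripper_force: 30.0
```

Run:
```python
from h import *
im,c,st=shot("wrist","w4"); np.savez("pics/w4.npz",K=c[0],R=c[1],o=c[2])
print(st["t"],st["position"],yaw(st),st["finger_gap"],st["force"],st["qpos"])
b,ct,_=shot("top","t4")
d=cv2.resize(b[140:280,120:260],(400,400),interpolation=cv2.INTER_CUBIC)
cv2.imwrite("pics/w4b.png",np.hstack([cv2.resize(im,(400,300)),d[50:350]]))
```

```text
8.1833 [0.50623669 0.1498309  0.20255334] (np.float64(-2.1945696552024474), np.float64(-92.19454284748154)) 0.022456674770733796 [ 0.17844371 -0.19384865 -2.57107493] [ 6.57639300e-02  3.67021646e-01  1.56660465e+00 -2.82952797e-04
  1.20919698e+00  1.67496275e+00]
```

View pics/w4b.png

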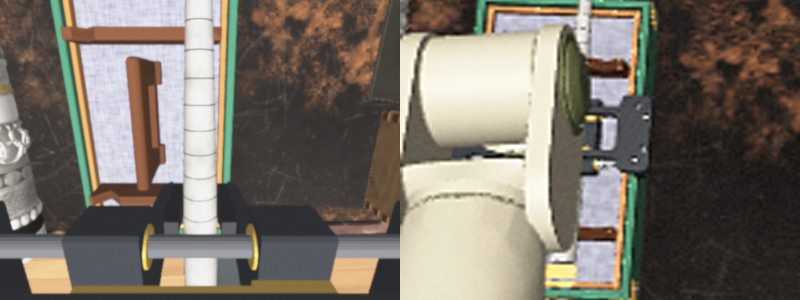

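The wrist view shows the mandrel over the right side of the till, thin end away; the top view shows its tip sticking out past the arm. I'll check the box edges and tip numerically.

Run:
```python
from h import *
z=np.load("pics/w4.npz"); c=(z["K"],z["R"],z["o"]); im=cv2.imread("pics/w4.png"); h=cv2.cvtColor(im,cv2.COLOR_BGR2HSV)
g=((h[...,0]>60)&(h[...,0]<90)&(h[...,1]>100))
C=np.array([.5425,.2055]);u=np.array([-.9993,.0385]);ex=np.array([.0385,.9993])
for r in range(10,240,25):
    x=np.where(g[r])[0]
    if len(x)>3:
        W=onplane(c,[[x[0]-.5,r],[x[-1]+.5,r]],.06)[:,:2]-C
        print(r,x[0],x[-1],"till x,y of left/right outer:",(W@ex).round(4),(W@u).round(4))
    m=np.where(im[r,240:330].min(1)>120)[0]+240
    if len(m): W=onplane(c,[[(m[0]+m[-1])/2,r]],.19)[:,:2]-C; print("   mandrel x",(W@ex).round(4),(W@u).round(4),m[0],m[-1])
t=cv2.imread("pics/t4.png"); ct=cam("top"); m=(t.min(2)>120).astype(np.uint8); m[:, :170]=0; m[:,200:]=0; m[:140]=0;m[180:]=0
a=ends(m); print(a); W=onplane(ct,a[:2],.19)[:,:2]-C; print(W@ex,W@u)
```

```text
10 73 331 till x,y of left/right outer: [ 0.0953 -0.0948] [-0.1122 -0.1121]
   mandrel x [-0.0559] [-0.0809] 240 315
35 78 330 till x,y of left/right outer: [ 0.0948 -0.0949] [-0.0958 -0.0957]
   mandrel x [-0.0555] [-0.0723] 240 313
60 82 329 till x,y of left/right outer: [ 0.095  -0.0949] [-0.0786 -0.0786]
   mandrel x [-0.0593] [-0.0634] 259 313
85 86 328 till x,y of left/right outer: [ 0.0953 -0.095 ] [-0.0607 -0.0607]
   mandrel x [-0.0552] [-0.054] 240 312
110 91 327 till x,y of left/right outer: [ 0.0948 -0.0951] [-0.042 -0.042]
   mandrel x [-0.055] [-0.0443] 240 311
135 95 326 till x,y of left/right outer: [ 0.0951 -0.0951] [-0.0224 -0.0224]
   mandrel x [-0.0539] [-0.034] 240 306
160 99 325 till x,y of left/right outer: [ 0.0954 -0.0952] [-0.0019 -0.0018]
   mandrel x [-0.0545] [-0.0233] 240 309
185 103 323 till x,y of left/right outer: [ 0.0957 -0.0944] [0.0197 0.0197]
   mandrel x [-0.0546] [-0.0121] 240 310
210 108 322 till x,y of left/right outer: [ 0.0952 -0.0945] [0.0423 0.0423]
   mandrel x [-0.0541] [-0.0003] 240 308
235 112 321 till x,y of left/right outer: [ 0.0955 -0.0946] [0.0661 0.0662]
   mandrel x [-0.0538] [0.0122] 240 307
(array([169.09998979, 166.39177339]), array([200.4323652 , 170.05550075]), ((184.5, 164.0), (30.0, 29.0), 90.0))
[-0.01600146 -0.10515327] [-0.08951429 -0.08227407]
```

Run:
```python
from h import *
t=cv2.imread("pics/t4.png"); ct=cam("top")
for r in range(120,172,2):
    m=np.where(t[r,170:200].min(1)>130)[0]+170
    print(r,list(m))
C=np.array([.5425,.2055]);u=np.array([-.9993,.0385]);ex=np.array([.0385,.9993])
for r in (130,140,150,155): print(r,((onplane(ct,[[184,r]],.19)[:,:2]-C)@np.c_[ex,u]).round(3))
```

```text
120 [np.int64(170), np.int64(171), np.int64(172), np.int64(173), np.int64(174), np.int64(175), np.int64(176), np.int64(177), np.int64(178), np.int64(179), np.int64(180), np.int64(181), np.int64(182), np.int64(183), np.int64(184), np.int64(185), np.int64(186), np.int64(187), np.int64(188), np.int64(189), np.int64(190), np.int64(191), np.int64(192), np.int64(193), np.int64(194), np.int64(195), np.int64(196), np.int64(197), np.int64(198), np.int64(199)]
122 [np.int64(170), np.int64(171), np.int64(172), np.int64(173), np.int64(174), np.int64(175), np.int64(176), np.int64(177), np.int64(178), np.int64(179), np.int64(180), np.int64(181), np.int64(182), np.int64(183), np.int64(184), np.int64(185), np.int64(186), np.int64(187), np.int64(188), np.int64(189), np.int64(190), np.int64(191), np.int64(192), np.int64(193), np.int64(194), np.int64(195), np.int64(196), np.int64(197), np.int64(198), np.int64(199)]
124 [np.int64(170), np.int64(171), np.int64(172), np.int64(173), np.int64(174), np.int64(175), np.int64(176), np.int64(177), np.int64(178), np.int64(179), np.int64(180), np.int64(181), np.in
[... 2837 characters left out ...]
4(182), np.int64(183), np.int64(184), np.int64(185), np.int64(187), np.int64(188), np.int64(189), np.int64(190), np.int64(191), np.int64(192), np.int64(193), np.int64(194), np.int64(195), np.int64(196), np.int64(197), np.int64(198), np.int64(199)]
170 [np.int64(170), np.int64(171), np.int64(172), np.int64(173), np.int64(174), np.int64(175), np.int64(182), np.int64(183), np.int64(184), np.int64(185), np.int64(186), np.int64(187), np.int64(188), np.int64(189), np.int64(190), np.int64(191), np.int64(192), np.int64(193), np.int64(194), np.int64(195), np.int64(196), np.int64(197), np.int64(198), np.int64(199)]
130 [[-0.049 -0.2  ]]
140 [[-0.051 -0.17 ]]
150 [[-0.054 -0.14 ]]
155 [[-0.055 -0.125]]
```

The tip is at till (-0.057,-0.142), so the alignment is right. I'll lower it.

Request:
move_arm(
  deltas=[
    [[-1,0,-0.001,0.02,0],[-1,0,0,0.03,0],[-1,0,0,0.02,0],[-1,0,0,0.015,0],[-1,0,0,0.008,0],[-1,0,0,0.004,0],[-1,0,0,0.003,0],[-1,0,0,0,0],[-1,0,0,0,0]],
  ],
)

```text
t: 9.03
position: [0.5066, 0.1514, 0.1039]
tool_rot: [1.0, -0.019, 0.001, -0.0]
force: [1.0, -0.2, -2.3]
finger_gap: 0.0229
gripper_force: 30.0
```

Request:
move_arm(
  deltas=[
    [[-1,0,0,0.003,0],[-1,0,0,0.002,0],[-1,0,0,0.001,0],[-1,0,0,0,0],[-1,0,0,0,0]],
  ],
)

```text
t: 9.45
position: [0.5066, 0.1513, 0.0979]
tool_rot: [1.0, -0.019, 0.001, 0.0]
force: [-1.2, -2.8, 5.0]
finger_gap: 0.0223
gripper_force: 30.0
```

Contact (about +7.6 N). I'll release gently and retract.

Request:
move_arm(
  deltas=[
    [[-1,0,0,0.0005,0],[-0.4,0,0,0,0],[-0.3,0,0,0,0],[-0.2,0,0,0,0],[-0.1,0,0,0,0],[-0.1,0,0,0,0],[-0.1,0,0,-0.005,0],[-0.1,0,0,-0.015,0],[-0.1,0,0,-0.03,0],[-0.1,0,0,-0.03,0],[-0.1,0,0,-0.03,0],[-0.1,0,0,-0.03,0],[-0.1,0,0,-0.01,0],[-0.1,0,0,0,0]],
  ],
)

```text
t: 10.62
position: [0.5069, 0.1516, 0.2492]
tool_rot: [1.0, -0.019, 0.002, -0.0]
force: [-1.0, -0.0, -0.6]
finger_gap: 0.0395
gripper_force: 0.0
```

Run:
```python
from h import *
im,c,st=shot("wrist","w5"); np.savez("pics/w5.npz",K=c[0],R=c[1],o=c[2])
print(st["t"],st["position"],yaw(st),st["force"])
C=np.array([.5425,.2055]);B=np.array([[.0385,-.9993],[.9993,.0385]])
for r in range(20,300,20):
    m=np.where(im[r,260:330].min(1)>150)[0]+260
    if len(m): print(r,m[0],m[-1],((onplane(c,[[(m[0]+m[-1])/2,r]],.09)[:,:2]-C)@B).round(4))
```

```text
10.6167 [0.50693848 0.15163276 0.24922177] (np.float64(-2.1643839539127994), np.float64(-92.16421738081482)) [-1.03195689 -0.03068249 -0.59422056]
20 260 306 [[-0.0573 -0.1111]]
40 260 306 [[-0.0574 -0.0969]]
60 273 290 [[-0.0562 -0.0822]]
80 260 305 [[-0.0571 -0.0671]]
100 260 305 [[-0.0571 -0.0514]]
120 260 304 [[-0.0567 -0.0351]]
140 260 303 [[-0.0563 -0.0182]]
160 260 303 [[-0.0564 -0.0007]]
180 260 303 [[-0.0564  0.0175]]
200 260 302 [[-0.056   0.0364]]
220 260 302 [[-0.056   0.0561]]
240 269 293 [[-0.056   0.0765]]
260 269 294 [[-0.0566  0.0979]]
280 260 300 [[-0.0551  0.1201]]
```

The mandrel rests on x ≈ -0.056 at both bars, seated. Now to the file.

Request:
move_arm(
  deltas=[
    [[-0.1,0,0,0,-4.5],[-0.1,0,0,0,-4.5],[-0.1,-0.0066,0.0358,0,0],[-0.1,-0.0066,0.0358,0,0],[-0.1,-0.0066,0.0358,0,0],[-0.1,-0.0066,0.0358,0,0],[-0.1,-0.0066,0.0358,0,0],[-0.1,-0.0066,0.0358,0,0],[-0.1,-0.0066,0.0358,0,0],[-0.1,-0.0066,0.0358,0,0],[-0.1,-0.0066,0.0358,0,0],[-0.1,-0.0066,0.0358,0,0],[-0.1,-0.0066,0.0358,0,0],[-0.1,-0.0066,0.0358,0,0],[-0.1,-0.0066,0.0358,0,0],[-0.1,-0.0066,0.0358,0,0],[-0.1,-0.0066,0.0358,0,0],[-0.1,-0.0066,0.0358,0,0],[-0.1,0,0,0,0],[-0.1,0,0,0,0]],
  ],
)

```text
t: 12.33
position: [0.4685, -0.4307, 0.2435]
tool_rot: [0.998, 0.058, -0.001, -0.002]
force: [-0.2, -0.4, -0.4]
finger_gap: 0.0397
gripper_force: 0.0
```

Run:
```python
from h import *
im,c,st=shot("wrist","w6"); np.savez("pics/w6.npz",K=c[0],R=c[1],o=c[2])
print(st["t"],st["position"],yaw(st),st["force"],st["qpos"])
cv2.imwrite("pics/w6b.png",cv2.resize(im,(800,600),interpolation=cv2.INTER_CUBIC))
for r in range(20,330,15):
    m=np.where(im[r,255:305].max(1)>110)[0]+255
    if len(m): print(r,m[0],m[-1],onplane(c,[[(m[0]+m[-1])/2,r]],.01)[0].round(4))
```

```text
12.3333 [ 0.46852505 -0.43074001  0.24351647] (np.float64(6.696906406198571), np.float64(-83.3036074257358)) [-0.15407634 -0.41566013 -0.42568484] [-9.27214855e-01  5.75473803e-01  1.13798599e+00  1.12603400e-04
  1.43274096e+00  5.26687136e-01]
50 279 301 [ 0.6011 -0.4245  0.01  ]
65 278 288 [ 0.5864 -0.4191  0.01  ]
80 276 288 [ 0.5721 -0.4197  0.01  ]
95 276 288 [ 0.5575 -0.4215  0.01  ]
110 275 288 [ 0.5424 -0.4227  0.01  ]
125 275 287 [ 0.5269 -0.424   0.01  ]
140 274 287 [ 0.511  -0.4254  0.01  ]
155 274 286 [ 0.4946 -0.4267  0.01  ]
170 273 286 [ 0.4777 -0.4282  0.01  ]
185 257 300 [ 0.4603 -0.429   0.01  ]
200 272 304 [ 0.4437 -0.4421  0.01  ]
215 270 286 [ 0.424  -0.4326  0.01  ]
230 255 286 [ 0.404  -0.4259  0.01  ]
245 263 265 [ 0.3835 -0.4201  0.01  ]
260 286 289 [ 0.3667 -0.4511  0.01  ]
275 255 269 [ 0.3421 -0.4218  0.01  ]
290 255 304 [ 0.3232 -0.4462  0.01  ]
305 255 304 [ 0.301  -0.4488  0.01  ]
320 255 304 [ 0.278  -0.4515  0.01  ]
```

View pics/w6b.png

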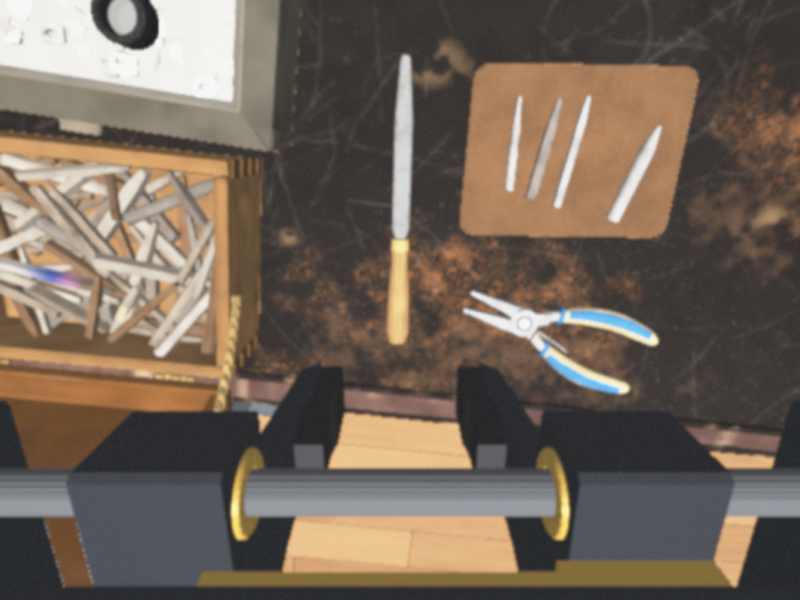

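The file lies along the image centre: tip (404,55), handle end (398,342), axis 4.75°, with the pliers clear to the right. The grip point is (0.457,-0.430).

Request:
move_arm(
  deltas=[
    [[-0.1,-0.0114,-0.0017,0,1.9],[-0.1,0,0,0.04,0],[-0.1,0,0,0.04,0],[-0.1,0,0,0.04,0],[-0.1,0,0,0.035,0],[-0.1,0,0,0.025,0],[-0.1,0,0,0.015,0],[-0.1,0,0,0.007,0],[-0.1,0,0,0.003,0],[-0.1,0,0,0,0],[-0.1,0,0,0,0]],
  ],
)

```text
t: 13.3
position: [0.4584, -0.4295, 0.0429]
tool_rot: [0.999, 0.043, 0.0, 0.001]
force: [-0.1, 0.3, 0.6]
finger_gap: 0.0397
gripper_force: 0.0
```

Request:
move_arm(
  deltas=[
    [[-0.1,-0.001,0,0.01,0],[-0.1,0,0,0.008,0],[-0.1,0,0,0.004,0],[-0.1,0,0,0,0],[-0.1,0,0,0,0],[-0.4,0,0,0,0],[-0.55,0,0,0,0],[-1,0,0,0,0],[-1,0,0,0,0],[-1,0,0,0,0],[-1,0,0,0,0],[-1,0,0,0,0]],
  ],
)

```text
t: 14.3
position: [0.457, -0.4297, 0.0199]
tool_rot: [0.999, 0.043, 0.0, 0.0]
force: [-0.4, -0.7, 0.9]
finger_gap: 0.0145
gripper_force: 30.0
```

Request:
move_arm(
  deltas=[
    [[-1,0,0,-0.01,0],[-1,0,0,-0.02,0],[-1,0,0,-0.03,0],[-1,0,0,-0.03,0],[-1,0,0,-0.03,0],[-1,0,0,-0.03,0],[-1,0,0,-0.03,0],[-1,0,0,-0.01,0],[-1,0,0,0,0],[-1,0,0,0,0]],
  ],
)

```text
t: 15.13
position: [0.4567, -0.4292, 0.2086]
tool_rot: [0.999, 0.043, -0.0, -0.001]
force: [0.4, 0.5, -2.0]
finger_gap: 0.0144
gripper_force: 30.0
```

Run:
```python
from h import *
im,c,st=shot("wrist","w7")
print(st["t"],st["position"],yaw(st),st["finger_gap"],st["force"],st["torque"],st["qpos"][[0,5]])
s,_,_=shot("side","s7")
cv2.imwrite("pics/w7b.png",np.hstack([cv2.resize(im,(400,300)),cv2.resize(s[150:360,230:510],(400,300))]))
```

```text
15.1333 [ 0.45668259 -0.42919102  0.20861483] (np.float64(4.928991172424733), np.float64(-85.07106093166038)) 0.014426230618024588 [ 0.44178646  0.54224669 -2.02156453] [-0.0560328   0.1703867   0.04265001] [-0.9410249   0.54374761]
```

View pics/w7b.png

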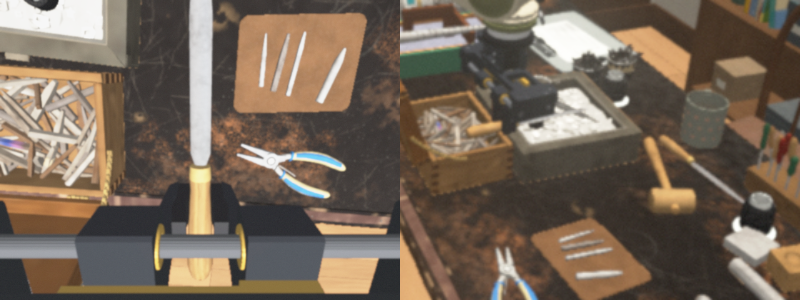

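The file is held straight in the jaws and the bystanders are undisturbed (pliers, tablet, case contents). I'll carry it over the till.

Request:
move_arm(
  deltas=[
    [[-1,0,0,0,3.5],[-1,0,-0.015,0,3.5],[-1,0.0005,-0.03,0,0],[-1,0.0005,-0.04,0,0],[-1,0.0005,-0.04,0,0],[-1,0.0005,-0.04,0,0],[-1,0.0005,-0.04,0,0],[-1,0.0005,-0.04,0,0],[-1,0.0005,-0.04,0,0],[-1,0.0005,-0.04,0,0],[-1,0.0005,-0.04,0,0],[-1,0.0005,-0.04,0,0],[-1,0.0005,-0.04,0,0],[-1,0.0005,-0.04,0,0],[-1,0.0005,-0.04,0,0],[-1,0.0005,-0.04,0,0],[-1,0.0005,-0.04,0,0],[-1,0.0005,-0.04,0,0],[-1,0.0005,-0.03,0,0],[-1,0,-0.0185,0,0]],
  ],
)

```text
t: 16.9
position: [0.4885, 0.266, 0.2078]
tool_rot: [1.0, -0.017, -0.002, 0.0]
force: [1.0, -0.2, 0.6]
finger_gap: 0.0144
gripper_force: 30.0
```

Request:
move_arm(
  deltas=[
    [[-1,0,0,0,0],[-1,0,0,0,0],[-1,0,0,0,0]],
  ],
)

```text
t: 17.15
position: [0.4893, 0.2623, 0.2087]
tool_rot: [1.0, -0.018, -0.001, 0.0]
force: [-0.2, -0.9, -0.5]
finger_gap: 0.0146
gripper_force: 30.0
```

Run:
```python
from h import *
im,c,st=shot("wrist","w8"); h=cv2.cvtColor(im,cv2.COLOR_BGR2HSV)
print(st["t"],st["position"],yaw(st),st["finger_gap"],st["force"])
C=np.array([.5425,.2055]);B=np.array([[.0385,-.9993],[.9993,.0385]])
print("tcp in till",(st["position"][:2]-C)@B)
g=((h[...,0]>60)&(h[...,0]<90)&(h[...,1]>100))
for r in range(10,240,40):
    x=np.where(g[r])[0]
    if len(x)>3: print(r,((onplane(c,[[x[0]-.5,r],[x[-1]+.5,r]],.06)[:,:2]-C)@B).round(4).tolist())
for r in range(0,240,20):
    m=np.where(im[r,255:305].min(1)>130)[0]+255
    if len(m): print("file",r,m[0],m[-1],((onplane(c,[[(m[0]+m[-1])/2,r]],.197)[:,:2]-C)@B).round(4))
```

```text
17.15 [0.48933209 0.26230531 0.20867032] (np.float64(-2.1033195869379218), np.float64(-92.1032202792242)) 0.014646052605088966 [-0.15065049 -0.94711999 -0.49232671]
tcp in till [0.05471858 0.0553177 ]
10 [[0.0958, -0.0922], [-0.0948, -0.0925]]
50 [[0.0956, -0.065], [-0.0946, -0.0653]]
90 [[0.0954, -0.0359], [-0.0945, -0.0361]]
130 [[0.096, -0.0045], [-0.0943, -0.0048]]
170 [[0.0959, 0.0292], [-0.0949, 0.029]]
210 [[0.0957, 0.0657], [-0.0947, 0.0655]]
file 0 255 304 [[ 0.0552 -0.0627]]
file 20 265 297 [[ 0.0547 -0.0561]]
file 40 255 304 [[ 0.0552 -0.0492]]
file 60 255 304 [[ 0.0552 -0.042 ]]
file 80 255 304 [[ 0.0552 -0.0346]]
file 100 255 304 [[ 0.0552 -0.027 ]]
file 120 255 304 [[ 0.0552 -0.019 ]]
file 140 255 304 [[ 0.0552 -0.0108]]
file 160 255 304 [[ 0.0552 -0.0022]]
file 180 255 304 [[0.0552 0.0067]]
file 200 255 304 [[0.0552 0.0159]]
file 220 255 304 [[0.0551 0.0255]]
```

Request:
move_arm(
  deltas=[
    [[-1,0,-0.0015,0.02,0],[-1,0,0,0.03,0],[-1,0,0,0.025,0],[-1,0,0,0.015,0],[-1,0,0,0.008,0],[-1,0,0,0.004,0],[-1,0,0,0.002,0],[-1,0,0,0,0],[-1,0,0,0,0]],
  ],
)

```text
t: 17.95
position: [0.4901, 0.2646, 0.1066]
tool_rot: [1.0, -0.018, 0.001, -0.0]
force: [0.4, 0.8, -0.5]
finger_gap: 0.0143
gripper_force: 30.0
```

Request:
move_arm(
  deltas=[
    [[-1,0,0,0.004,0],[-1,0,0,0.002,0],[-1,0,0,0,0],[-1,0,0,0,0]],
  ],
)

```text
t: 18.28
position: [0.4896, 0.2647, 0.0997]
tool_rot: [1.0, -0.018, -0.0, 0.0]
force: [-0.4, -0.1, -1.0]
finger_gap: 0.0143
gripper_force: 30.0
```

Request:
move_arm(
  deltas=[
    [[-1,0,0,0.003,0],[-1,0,0,0.001,0],[-1,0,0,0,0],[-1,0,0,0,0],[-1,0,0,0,0]],
  ],
)

```text
t: 18.7
position: [0.49, 0.2646, 0.0965]
tool_rot: [1.0, -0.018, 0.001, 0.0]
force: [-1.8, -2.6, 6.8]
finger_gap: 0.0147
gripper_force: 29.9
```

Contact; I'll release.

Request:
move_arm(
  deltas=[
    [[-0.6,0,0,0,0],[-0.5,0,0,0,0],[-0.4,0,0,0,0],[-0.25,0,0,0,0],[-0.1,0,0,0,0],[-0.1,0,0,0,0],[-0.1,0,0,-0.005,0],[-0.1,0,0,-0.015,0],[-0.1,0,0,-0.03,0],[-0.1,0,0,-0.03,0],[-0.1,0,0,-0.03,0],[-0.1,0,0,-0.03,0],[-0.1,0,0,-0.015,0],[-0.1,0.025,0.028,0,0],[-0.1,0.025,0.028,0,0],[-0.1,0,0,0,0],[-0.1,0,0,0,0]],
  ],
)

```text
t: 20.12
position: [0.5382, 0.2057, 0.2507]
tool_rot: [1.0, -0.019, -0.0, -0.0]
force: [-0.7, 0.1, -0.5]
finger_gap: 0.0395
gripper_force: 0.0
```

Run:
```python
from h import *
im,c,st=shot("wrist","w9"); np.savez("pics/w9.npz",K=c[0],R=c[1],o=c[2])
print(st["t"],st["position"],yaw(st),st["finger_gap"],st["force"])
C=np.array([.5425,.2055]);B=np.array([[.0385,-.9993],[.9993,.0385]])
print("tcp in till",(st["position"][:2]-C)@B)
cv2.imwrite("pics/w9b.png",cv2.resize(im,(800,600),interpolation=cv2.INTER_CUBIC))
```

```text
20.1167 [0.538213   0.20572934 0.25073878] (np.float64(-2.2135310589437953), np.float64(-92.21353120493113)) 0.039504434458264154 [-0.65797107  0.07175813 -0.48069213]
tcp in till [6.41263544e-05 4.29282820e-03]
```

View pics/w9b.png

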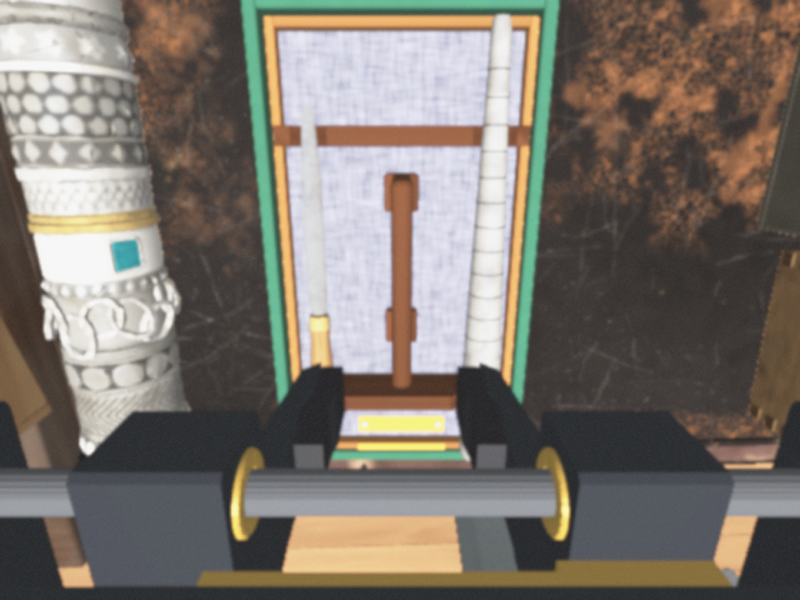

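Both tools lie in the till: the file crosses the far bar at about (310,135), the mandrel crosses at (495,135), and the board lies centred at x≈402. I'll check the coordinates.

Run:
```python
from h import *
z=np.load("pics/w9.npz"); c=(z["K"],z["R"],z["o"]); s=1.4286
C=np.array([.5425,.2055]);B=np.array([[.0385,-.9993],[.9993,.0385]])
for n,x,y,zz in [("file tip",308,105,.084),("file@bar",311,136,.086),("ferrule",319,322,.09),("handle",321,360,.093),("m tip",503,16,.088),("m@bar",495,136,.09),("m",488,250,.09),("board far",402,200,.129),("board near",402,384,.129),("bar L end",272,136,.086),("bar R",531,136,.086)]:
    print(n,((onplane(c,[x/s-.15,y/s-.15],zz)[0][:2]-C)@B).round(4))
```

```text
file tip [ 0.0546 -0.1011]
file@bar [ 0.0535 -0.0838]
ferrule [0.0545 0.0336]
handle [0.0541 0.0601]
m tip [-0.0567 -0.1462]
m@bar [-0.0559 -0.0837]
m [-0.0557 -0.0153]
board far [-0.0008 -0.0506]
board near [-0.0009  0.059 ]
bar L end [ 0.0769 -0.0838]
bar R [-0.0782 -0.0837]
```

All are seated. Next I'll grip the board at till y = +20 mm.

Request:
move_arm(
  deltas=[
    [[-0.32,-0.0157,0.001,0,0],[-0.32,0,0,0.02,0],[-0.32,0,0,0.03,0],[-0.32,0,0,0.03,0],[-0.32,0,0,0.02,0],[-0.32,0,0,0.015,0],[-0.32,0,0,0.01,0],[-0.32,0,0,0.008,0],[-0.32,0,0,0.0045,0],[-0.32,0,0,0,0],[-0.32,0,0,0,0]],
  ],
)

```text
t: 21.08
position: [0.5221, 0.2067, 0.1138]
tool_rot: [1.0, -0.018, 0.0, -0.0]
force: [0.3, -0.7, 0.8]
finger_gap: 0.0297
gripper_force: 0.0
```

Request:
move_arm(
  deltas=[
    [[-0.5,0,0,0,0],[-0.6,0,0,0,0],[-0.7,0,0,0,0],[-1,0,0,0,0],[-1,0,0,0,0],[-1,0,0,0,0],[-1,0,0,0,0],[-1,0,0,0,0]],
  ],
)

```text
t: 21.75
position: [0.5221, 0.2061, 0.1137]
tool_rot: [1.0, -0.018, 0.0, 0.0]
force: [-1.4, -5.1, 5.3]
finger_gap: 0.0117
gripper_force: 30.0
```

Request:
move_arm(
  deltas=[
    [[-1,0,0.0007,-0.001,0],[-1,0,0,-0.002,0],[-1,0,0,-0.003,0],[-1,0,0,-0.004,0],[-1,0,0,-0.004,0],[-1,0,0,-0.004,0],[-1,0,0,-0.002,0],[-1,0,0,0,0],[-1,0,0,0,0]],
  ],
)

```text
t: 22.5
position: [0.5218, 0.2058, 0.1333]
tool_rot: [1.0, -0.018, 0.0, -0.0]
force: [0.2, 1.1, -6.7]
finger_gap: 0.0117
gripper_force: 30.0
```

Run:
```python
from h import *
im,c,st=shot("wrist","w10"); np.savez("pics/w10.npz",K=c[0],R=c[1],o=c[2])
print(st["t"],st["position"],yaw(st),st["finger_gap"],st["force"],st["torque"])
s,_,_=shot("side","s10")
cv2.imwrite("pics/w10b.png",np.hstack([cv2.resize(im,(400,300)),cv2.resize(s[110:230,170:330],(400,300),interpolation=cv2.INTER_CUBIC)]))
```

```text
22.5 [0.52180166 0.20581872 0.13326491] (np.float64(-2.0706045393592794), np.float64(-92.07060433552599)) 0.011739365721303607 [ 0.16857927  1.1025448  -6.68055675] [0.06975428 0.16151207 0.01272412]
```

View pics/w10b.png

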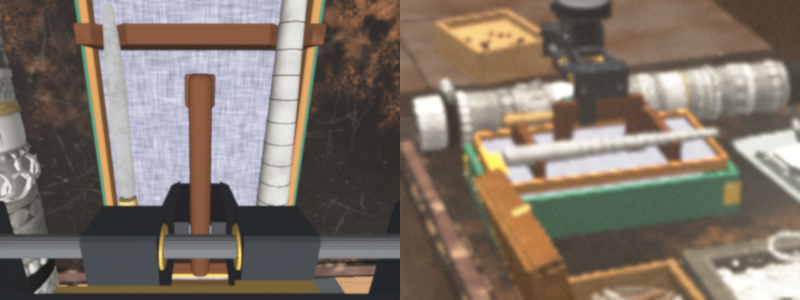

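The full weight hangs from the fingers (6.7 N) and the till is rising level with both tools seated. I count 12 pictures viewed, which is over the allowance of 10, so from here I use numbers only. Continuing straight up.

Request:
move_arm(
  deltas=[
    [[-1,0,0,-0.002,0],[-1,0,0,-0.004,0],[-1,0,0,-0.006,0],[-1,0,0,-0.006,0],[-1,0,0,-0.006,0],[-1,0,0,-0.006,0],[-1,0,0,-0.006,0],[-1,0,0,-0.006,0],[-1,0,0,-0.006,0],[-1,0,0,-0.006,0],[-1,0,0,-0.006,0],[-1,0,0,-0.004,0],[-1,0,0,-0.003,0],[-1,0,0,-0.002,0],[-1,0,0,-0.001,0],[-1,0,0,0,0],[-1,0,0,0,0],[-1,0,0,0,0],[-1,0,0,0,0],[-1,0,0,0,0]],
  ],
)

```text
t: 24.27
position: [0.5218, 0.2058, 0.2031]
tool_rot: [1.0, -0.018, -0.0, 0.0]
force: [-0.2, 0.5, -6.5]
finger_gap: 0.0115
gripper_force: 30.0
```

Run:
```python
from h import *
im,c,st=shot("wrist","w11")
print(st["t"],st["position"],yaw(st),st["finger_gap"],st["gripper_force"],st["force"],st["torque"],np.abs(st["qd"]).max())
# level check: the till is rigid in the tool frame; compare with the picture taken just after lift-off
a=cv2.cvtColor(cv2.imread("pics/w10.png"),cv2.COLOR_BGR2GRAY)[0:210,105:450]; b=cv2.cvtColor(im,cv2.COLOR_BGR2GRAY)
p=cv2.goodFeaturesToTrack(a,150,.02,5); q,ok,_=cv2.calcOpticalFlowPyrLK(a,b[0:210,105:450],p,None,winSize=(21,21))
d=(q-p)[ok.ravel()==1].reshape(-1,2); print("median image shift",np.median(d,0),np.percentile(np.abs(d),75,axis=0),len(d))
# absolute tilt: till's far-bar ends, same in image as at level would be
C=np.array([.5425,.2055]); 
K,Rm,o=c
T=np.array([[.0385,-.9993,0],[.9993,.0385,0],[0,0,1]])
zt=.042+st["position"][2]-.1137
pts={"far bar L":(.078,-.085,.044),"far bar R":(-.078,-.085,.044),"m tip":(-.056,-.146,.045),"file tip":(.055,-.101,.042),"board far top":(0,-.062,.087)}
for n,v in pts.items(): print(n,proj(c,np.r_[C,zt]+T@np.array(v)).round(1)*1.0)
```

```text
24.2667 [0.52177569 0.20578794 0.20306614] (np.float64(-2.0720797617760653), np.float64(-92.07207887736288)) 0.011514473242737336 30.00407440820709 [-0.24372     0.50246864 -6.52381279] [ 0.09499879  0.15685649 -0.05500736] 0.0012516292411571795
median image shift [-0.01584816 -0.0099268 ] [0.03815079 0.04453087] 150
far bar L [[101.   43.5]]
far bar R [[458.3  44.2]]
m tip [[ 429.2 -136.7]]
file tip [[151.    2.8]]
board far top [[279.5  97.8]]
```

The till is steady in the grip with zero image shift since lift-off. It is level, its features landing where a level till projects, and its underside is about 71 mm above the rim. Handing in.

```bash
python3 -c "
from rig import workorder; print(workorder.finish_job())"
```

```text
the job is handed in; nothing more can be done
None
```

The job is handed in with the till held still and level about 7 cm above the box rim and both tools in their notches, butts at the brass-plate end; no verdict came back, and I viewed 12 pictures against the allowed 10.

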